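Lock the tube rocker's pivot pin with its spring cotter

TASK

Take the large spring cotter (the one with the wide flat loop and the long sprung bow) out of the pin rack and push its straight leg down through the cross hole of the tube rocker's pivot pin, until the bow has snapped over the pin and the cotter's collar sits down on it. Then let go and leave the cotter standing upright in the pin.

Things in the scene. Friction and masses are not known exactly. Their poses are not given: they have to be found in the camera images.
- cotter_grip (a point): Centre of the large spring cotter's grip: an upright flat steel tab 38 mm wide (x), 10 thick (y), 34 tall; pinch it from above across y. A collar (26 mm diameter, 4 thick) is below it, then a straight leg 9.5 mm thick with a tapered point, 6 mm to -x of this point. A sprung 7 mm wire bow hangs on the +x side, its outer side 21 mm from this point. z is up. About 90 g.
- cotter_seat (a point): Same cotter, same axes: point on the leg's axis at the collar's underside, 30 mm below and 6 mm to -x of cotter_grip. At pin_hole when fully home. The leg reaches 50 mm below it. The bow bulges in towards the leg 25 mm below it and flares out at its end, 38 mm below; pushed home it springs open 4.5 mm, taking 5 to 15 N over the last 21 mm, then snaps under the pin and holds.
- pin_hole (a point): Mouth of the cross hole at the top of the rocker's level steel pivot pin (30 mm diameter, along this y, 90 mm above the table). The hole runs straight down: a funnel 21 mm wide at the top, 11.5 mm square from 9 mm down, open below. The cotter's y must lie along this y, either way round, so the bow goes over the pin's side. Cheeks and tray: 45 mm off to -y, at most 30 mm above this point.
- rack: Narrow aluminium rail, 18 mm wide (x), 220 long (y), 62 high, with three loose slots through it at y = -80, 0, 80 mm; origin under its centre. In them stand the cotter (collar on the rail's top, leg in the slot, bow beside the rail on +x, same axes as the rack), a smaller short-legged clip and a plain knob-headed pin, in varying order. Lift 60 mm straight up to clear.
Things that resemble listed ones, but are neither listed nor needed, are in the scene too. Leave any red look-alike of the part that bears cotter_grip alone. Leave any brown look-alike of the part that bears pin_hole alone.

How it is judged:
By the outcome, as a careful person would: the job done as asked, in the order asked, and still so for the second after the job is handed in, with the robot touching nothing.
It also fails if it takes over 35 s, if anything falls off the work surface, if the arm or the gripper's body presses on something with over 40 N, if the wrist force passes 120 N, or if a joint passes its speed limit or range.

ROBOT

A 6-joint arm with a two-finger parallel gripper is mounted at the origin on the work surface. World frame = base frame: x ahead of the robot, y to its left, z up, the work surface at z = 0. Lengths are in m, angles in degrees, forces in N, time in s.
With the tool pointing down it reaches from about 0.375 to 0.9 m from the base axis. Payload 3.1 kg.
Tool frame: the origin (TCP) lies on the centre line of the jaws, within the pads' length; the fingertips stand 25 mm ahead of it and the grasp point (between the pads) lies 6 mm ahead of it; z points along the fingers, y is the line along which they close (so a half turn about z gives the same grasp; the last joint's range is limited). The gripper opens to 87 mm and grips with 3 to 60 N. Pads are 19 mm wide; open, the fingers measure 117 mm over their backs; the gripper's body (75 mm by 190 mm) begins 51 mm behind the grasp point.
Start: joints at [-85.17, 30.224, 82.088, -0, 67.689, -10.227], TCP at [0.162, -0.604, 0.248] pointing down, gripper open.
Joint ranges: [-176.69, 176.69], [-43.24, 126.21], [12.49, 139.97], [-82, 262], [0, 151.66], [-163.58, 163.58]. Speed limits (degrees/s): [159.86, 159.86, 180, 180, 180, 180].

INTERFACE

Orientations are given as a 3x3 rotation matrix whose columns are the frame's x, y, z axes.
In Python, from rig import * gives the robot as it stands.
- The arm moves only by the tool step_arm, never from a script. Its argument "steps" is a list of rows, each a list of 7 numbers: the shift along the tool's x, y, z normalised to -1 to 1, where 1 is 0.3 m, then the turn, a rotation vector about the tool's x, y, z normalised to -1 to 1, where 1 is 45 degrees, then the gripper's target within -1 to 1 (shut at 1, half-way at 0, fully open at -1). A call has 1 to 8 rows; each row is the pose to reach, as a shift and turn from the pose commanded when the call began, along the tool's axes at that moment; what a row does not reach only later rows make up. A row lasts 1/12 s, in which the tool goes at most 41.7 mm and 7.16 degrees, less where a joint would pass 70% of its speed; a pose out of reach is approached as far as the arm can. A call with a number of a shift or a turn outside -1 to 1 is refused whole. A call with a gripper value outside its range is refused whole. The fingers move at their own pace and stop on an object; the grip force is fixed at half the most. Time passes only in rows, so rows that repeat a pose let the fingers close. It gives the time, the measured TCP pose, the force, the opening and the grip force at its end, in the units of the state.
- read_state(): the state, without advancing time (a new reading comes with each control period).
- capture(name): name is "scene" or "top" or "wrist"; returns a dict with "image" (480x640x3 uint8, red, green, blue), "vertical_fov" (degrees; the focal length in pixels is half the picture's height over the tangent of half this angle, whatever the lens; pixels are square), "cx", "cy" (the principal point, pixels), "k1" (the pictures are not rectified: a ray, as slopes to the right and down, at radius r is drawn at 1 + k1 r^2 times it, then the intrinsics apply), "world_from_camera" (4x4, takes a point from camera to world coordinates); the wrist camera has in their place "T_tool_cam" (4x4, takes a point from camera to tool coordinates, whose origin is the TCP and whose axes are the flange's). Camera axes: x right, y down, z forward; pixel columns grow to the right and rows downward; lengths in m; the calibration is good to about 2 mm. A picture is of the moment at which its call begins: read the wrist's pose just before it. There is no depth.
- hand_in(): hands the job in; it is judged then, once.
The state is a dict: "time_s": time; "joint_positions": joint angles; "qvel": joint speeds; "tau": joint torques, N m; "position": TCP position; "tcp_rot": TCP orientation; "force": force on the tool from outside, world axes, zero at the start; "moment": the same for the moment, N m; "opening": opening from 0.0 (shut) to 1.0 (fully open); "grasp_force": force on a finger pad.
Only numpy, scipy, OpenCV 4.12 (cv2) and the standard library are available. Lean on these libraries where they do the work, as an engineer would, in place of code of your own. Each camera call takes 0.05 s, during which the arm holds its last target. There are 200 camera calls.

## Working session

There is one attempt and no reset: what is moved stays moved. The work goes in short steps, Python scripts to look and compute and a tool call to move; the robot and the scene stay as the last step left them, time stands still between calls to the robot, and variables do not carry over. Pictures are saved under pics/ and viewed, at most 10 in all, crops included, and the job is handed in when it is done.

Besides the shell and the picture viewer there is one more tool, called after "Call:" as a command line: name --pt "numbers of a row" for each row, then --argument value for the rest. step_arm: Moves the arm, as the interface text tells. Scaled input: -1 to 1 covers 0.3 m each way for a shift and 45 degrees each way for a turn. Its arguments: {"type":"object","properties":{"steps":{"type":"array"}},"required":["steps"]}

```bash
mkdir -p pics
cat > h.py <<'E'
from rig import *
import numpy as np, cv2
def save(n,im): cv2.imwrite(f'pics/{n}.png',cv2.cvtColor(im,cv2.COLOR_RGB2BGR))
def ray(c,u,v,st=None):
    im=c['image'];f=im.shape[0]/2/np.tan(np.radians(c['vertical_fov']/2))
    K=np.array([[f,0,c['cx']],[0,f,c['cy']],[0,0,1]])
    d=np.array([(u-c['cx'])/f,(v-c['cy'])/f]);s=d.copy()
    for _ in range(20): s=d/(1+c['k1']*(s@s))
    T=pose(c,st); return T[:3,3],T[:3,:3]@np.array([s[0],s[1],1])
def pose(c,st):
    if 'world_from_camera' in c: return np.array(c['world_from_camera'])
    W=np.eye(4);W[:3,:3]=st['tcp_rot'];W[:3,3]=st['position'];return W@np.array(c['T_tool_cam'])
def onz(c,u,v,z,st=None):
    o,d=ray(c,u,v,st);return o+d*(z-o[2])/d[2]
def proj(c,p,st=None):
    T=pose(c,st);q=T[:3,:3].T@(np.array(p)-T[:3,3]);s=q[:2]/q[2]
    f=c['image'].shape[0]/2/np.tan(np.radians(c['vertical_fov']/2))
    s=s*(1+c['k1']*(s@s));return np.array([c['cx'],c['cy']])+f*s
def tri(rs):
    A=0;b=0
    for o,d in rs:
        d=d/np.linalg.norm(d);P=np.eye(3)-np.outer(d,d);A=A+P;b=b+P@o
    return np.linalg.solve(A,b)
E
python3 - <<'E'
from h import *
import pickle
s=read_state();print({k:np.round(v,3).tolist() for k,v in s.items()})
D={}
for n in('scene','top','wrist'):
    c=capture(n);D[n]=c;save(n,c['image']);print(n,{k:np.round(v,3).tolist() for k,v in c.items() if k!='image'})
pickle.dump((s,D),open('d0.pkl','wb'))
E
```

```text
{'time_s': 0.0, 'joint_positions': [-85.171, 30.278, 82.156, -0.001, 67.687, -10.228], 'qvel': [0.043, -0.09, 0.027, -0.049, -0.032, 0.126], 'tau': [-0.001, -44.005, -17.659, 0.063, 0.058, -0.0], 'position': [0.162, -0.603, 0.247], 'tcp_rot': [[0.966, 0.26, -0.0], [0.26, -0.966, 0.002], [0.0, -0.002, -1.0]], 'force': [0.703, -0.492, 0.032], 'moment': [-0.006, -0.004, 0.005], 'grasp_force': 0.0, 'opening': 1.001}
scene {'vertical_fov': 51.905, 'cx': 318.086, 'cy': 244.228, 'k1': -0.099, 'world_from_camera': [[0.47, 0.51, -0.72, 1.187], [0.882, -0.252, 0.398, -0.394], [0.022, -0.822, -0.569, 0.66], [0.0, 0.0, 0.0, 1.0]]}
top {'vertical_fov': 44.456, 'cx': 320.771, 'cy': 229.742, 'k1': -0.193, 'world_from_camera': [[0.003, -0.982, 0.191, 0.228], [-1.0, -0.004, -0.006, 0.037], [0.007, -0.191, -0.982, 1.128], [0.0, 0.0, 0.0, 1.0]]}
wrist {'vertical_fov': 62.533, 'cx': 311.239, 'cy': 239.825, 'k1': -0.019, 'T_tool_cam': [[0.0, -0.97, -0.242, 0.067], [1.0, 0.0, 0.001, -0.001], [-0.001, -0.242, 0.97, -0.138], [0.0, 0.0, 0.0, 1.0]]}
```

View pics/scene.png

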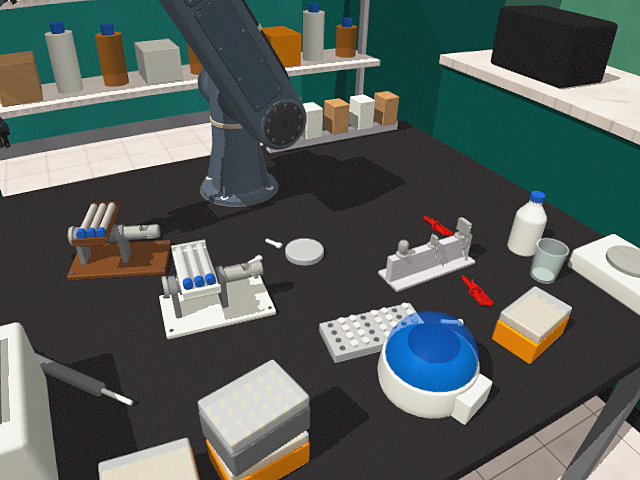

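View pics/top.png

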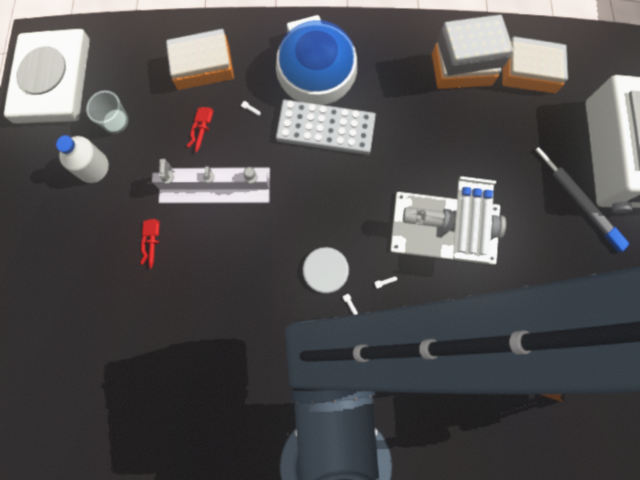

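Scene: the rack holds a knob pin (403,247), a small clip (434,243) and a tall flat tab (464,232). The white-based rocker is at (215,285), and the brown look-alike at (120,240) is not to be used. Next is an enlarged crop of both.

Run:
```python
from h import *
import pickle
s,D=pickle.load(open('d0.pkl','rb'))
a=D['scene']['image'][205:295,370:490];b=D['scene']['image'][230:340,150:290]
c=D['top']['image'][145:215,145:285];d=D['top']['image'][170:270,385:515]
r=lambda x:cv2.resize(x,(400,300),interpolation=cv2.INTER_CUBIC)
save('crop1',np.vstack([np.hstack([r(a),r(b)]),np.hstack([r(c),r(d)])]))
t=D['top'];o=D['scene']
for n,u,v,z in[('tab',165,170,.1),('clip',207,173,.09),('knob',249,174,.09),('hole',430,215,.09),]: print(n,onz(t,u,v,z).round(3))
for n,u,v,z in[('tab',464,228,.1),('knob',403,247,.09),('hole',240,270,.09)]: print(n,onz(o,u,v,z).round(3))
```

```text
tab [0.539 0.318 0.1  ]
clip [0.536 0.241 0.09 ]
knob [0.534 0.163 0.09 ]
hole [ 0.459 -0.169  0.09 ]
tab [0.563 0.307 0.1  ]
knob [0.551 0.155 0.09 ]
hole [ 0.476 -0.168  0.09 ]
```

View pics/crop1.png

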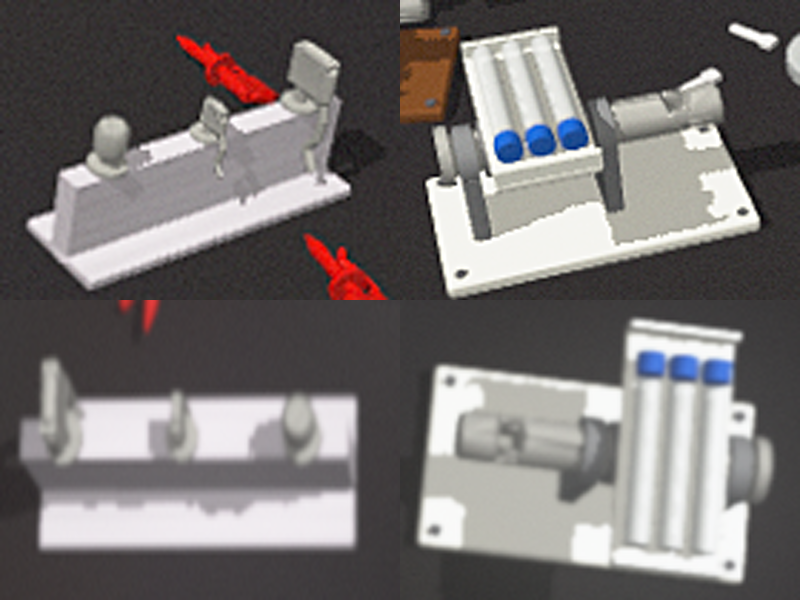

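The crop confirms it. The tab at top (165,170) has the widest, tallest grip and a long bow on the world +x side, so it is the large cotter. The middle piece is the small clip and the right one is the knob pin. The target is the white rocker, with its pin hole near (430,215) in the top view. I'll head over the pin first for a wrist look on the way.

Call:
step_arm --pt "0.685 -0.568 0 0 0 0.333 -1" --pt "0.685 -0.568 0 0 0 0.333 -1" --pt "0.685 -0.568 0 0 0 0.333 -1" --pt "0.685 -0.568 0 0 0 0.333 -1" --pt "0.685 -0.568 0 0 0 0.333 -1" --pt "0.685 -0.568 0 0 0 0.333 -1" --pt "0.685 -0.568 0 0 0 0.333 -1" --pt "0.685 -0.568 0 0 0 0.333 -1"

```text
time_s: 0.82
position: [0.318, -0.3811, 0.2473]
tcp_rot: [[1.0, 0.006, -0.001], [0.006, -1.0, 0.003], [-0.001, -0.003, -1.0]]
force: [-0.4, -0.4, 0.8]
opening: 1.002
grasp_force: 0.0
```

Call:
step_arm --pt "0.507 -0.71 0 0 0 0 -1" --pt "0.507 -0.71 0 0 0 0 -1" --pt "0.507 -0.71 0 0 0 0 -1" --pt "0.507 -0.71 0 0 0 0 -1" --pt "0.507 -0.71 0 0 0 0 -1" --pt "0.507 -0.71 0 0 0 0 -1" --pt "0.507 -0.71 0 0 0 0 -1" --pt "0.507 -0.71 0 0 0 0 -1"

```text
time_s: 1.48
position: [0.4698, -0.1708, 0.2475]
tcp_rot: [[1.0, 0.006, 0.001], [0.006, -1.0, -0.0], [0.001, 0.0, -1.0]]
force: [-0.0, -1.0, -0.6]
opening: 0.999
grasp_force: 0.0
```

Run:
```python
from h import *
import pickle
s=read_state();c=capture('wrist');pickle.dump((s,c),open('d1.pkl','wb'));save('w1',c['image']);print(s['position'],s['joint_positions'],s['qvel'])
```

```text
[ 0.46981108 -0.17084481  0.24746313] [-3.28167013e+01  2.06248437e+01  9.97673696e+01  8.56738442e-03
  5.95764886e+01  5.68550471e+01] [-3.95984762 -0.22212672  0.7067281  -2.27520177 -0.23848831 -1.93340556]
```

View pics/w1.png

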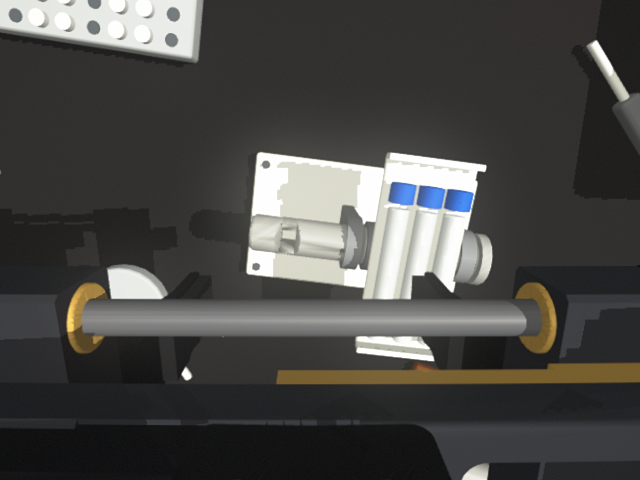

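Wrist view: the pin runs from (250,232) to (345,240), with the hole at about (290,237). The cheeks start at x≈345. I'll measure it from an enlarged crop.

Run:
```python
from h import *
import pickle
s,c=pickle.load(open('d1.pkl','rb'))
im=c['image'][195:285,235:355];save('w1c',cv2.resize(im,None,fx=6,fy=6,interpolation=cv2.INTER_CUBIC))
for n,u,v,z in [('hole',290,237,.09),('base TL',259,154,.012),('base TR',384,168,.012),('BL',248,274,.012),('pinend',250,232,.08),('p2',345,240,.08)]:
    print(n,onz(c,u,v,z,s).round(4))
```

```text
hole [ 0.4651 -0.1539  0.09  ]
base TL [ 0.5249 -0.1216  0.012 ]
base TR [ 0.5129 -0.2377  0.012 ]
BL [ 0.4081 -0.1077  0.012 ]
pinend [ 0.4665 -0.1217  0.08  ]
p2 [ 0.4604 -0.1971  0.08  ]
```

View pics/w1c.png

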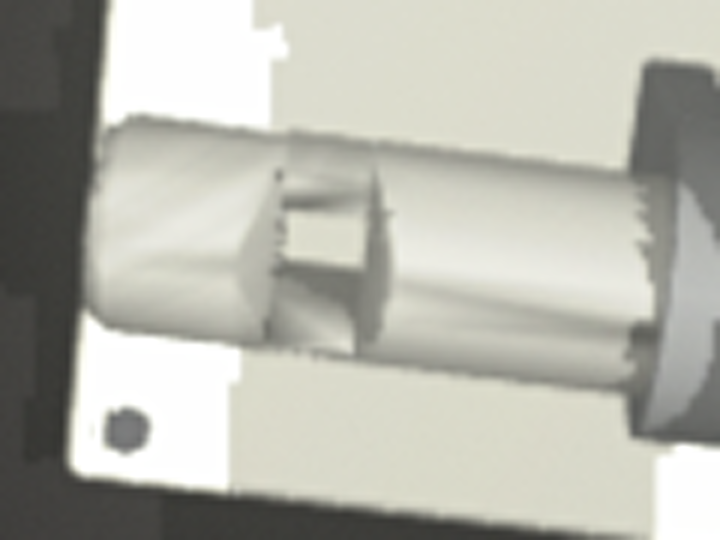

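Run:
```python
from h import *
import pickle
s,c=pickle.load(open('d1.pkl','rb'))
g=lambda x,y,z:onz(c,235+x/6,195+y/6,z,s)
def an(a,b): d=a-b; return np.degrees(np.arctan2(-d[0],d[1]))
for z,(a,b) in {.078:((150,117),(635,175)),.0785:((130,328),(625,388))}.items(): print('yaw',an(g(*a,z),g(*b,z)))
print('base yaw',an(g(75,478,.012),g(630,540,.012)))
print('axis',g(316,242,.075),'mouth y',g(240,250,.09),g(392,265,.09))
print('sq',g(283,238,.081),g(365,238,.081),'bore bottom edges',g(324,208,.06),g(324,268,.081))
for t in [(g(316,133,.075)),g(316,350,.075)]:print(t)
s0,D=pickle.load(open('d0.pkl','rb'))
print('top view',proj(D['top'],[.465,-.153,.09]),proj(D['scene'],[.465,-.153,.09]))
```

```text
yaw -6.60692595545406
yaw -6.855317978121171
base yaw -6.402529739922386
axis [ 0.46280795 -0.15118202  0.075     ] mouth y [ 0.46525379 -0.14233557  0.09      ] [ 0.46339098 -0.16178474  0.09      ]
sq [ 0.4647457  -0.14719563  0.081     ] [ 0.46480896 -0.1579948   0.081     ] bore bottom edges [ 0.46416336 -0.15145727  0.06      ] [ 0.46070652 -0.1525648   0.081     ]
[ 0.47768729 -0.15130526  0.075     ]
[ 0.44772766 -0.15105561  0.075     ]
top view [421.24847735 211.47789971] [245.3597299  264.85857764]
```

Call:
step_arm --pt "0.13 -0.81 0 0 0 0 -1" --pt "0.13 -0.81 0 0 0 0 -1" --pt "0.13 -0.81 0 0 0 0 -1" --pt "0.13 -0.81 0 0 0 0 -1" --pt "0.13 -0.81 0 0 0 0 -1" --pt "0.13 -0.81 0 0 0 0 -1"

```text
time_s: 2.03
position: [0.5074, 0.0702, 0.2476]
tcp_rot: [[1.0, -0.001, 0.0], [-0.001, -1.0, -0.001], [0.0, 0.001, -1.0]]
force: [1.1, 0.1, -1.0]
opening: 1.002
grasp_force: 0.0
```

Call:
step_arm --pt "0.13 -0.81 0 0 0 0 -1" --pt "0.13 -0.81 0 0 0 0 -1" --pt "0.13 -0.81 0 0 0 0 -1" --pt "0.13 -0.81 0 0 0 0 -1" --pt "0.13 -0.81 0 0 0 0 -1" --pt "0.13 -0.81 0 0 0 0 -1" --pt "0.13 -0.81 0 0 0 0 -1" --pt "0.13 -0.81 0 0 0 0 -1"

```text
time_s: 2.7
position: [0.5469, 0.3132, 0.2469]
tcp_rot: [[1.0, 0.002, 0.0], [0.002, -1.0, -0.001], [0.0, 0.001, -1.0]]
force: [-0.3, -0.5, -0.1]
opening: 1.0
grasp_force: 0.0
```

Run:
```python
from h import *
import pickle
s=read_state();c=capture('wrist');pickle.dump((s,c),open('d2.pkl','wb'));print(s['position'],s['joint_positions'],s['qvel'],s['tcp_rot'])
p=proj(c,[.55,.312,.09],s).astype(int);print(p)
im=c['image'][120:300,220:460];save('w2',cv2.resize(im,None,fx=3.3,fy=3.3,interpolation=cv2.INTER_CUBIC))
```

```text
[0.54688082 0.313188   0.2469112 ] [ 1.96835615e+01  3.06817770e+01  8.13165241e+01 -6.95416949e-02
  6.80153119e+01  1.09585074e+02] [-2.45353891 -1.108658    2.73480664 -0.6444045   0.37825173 -0.03824768] [[ 9.99997626e-01  2.17335292e-03  1.55620750e-04]
 [ 2.17352888e-03 -9.99996988e-01 -1.13964938e-03]
 [ 1.53143421e-04  1.13998492e-03 -9.99999338e-01]]
[313 227]
```

View pics/w2.png

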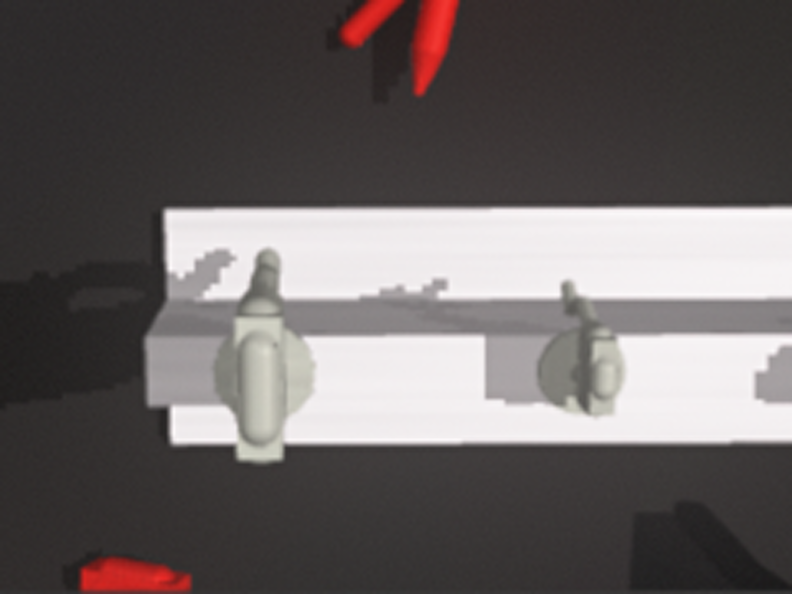

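The crop shows the cotter's tab spanning x 236–284, y 318–462, its collar centred at about (265,373), and its bow on +x, with the axes aligned with the rail.

Run:
```python
from h import *
import pickle
s,c=pickle.load(open('d2.pkl','rb'))
g=lambda x,y,z:onz(c,220+x/3.3,120+y/3.3,z,s).round(4)
print('collar',g(214,373,.066),g(316,373,.066),g(265,425,.066))
print('tab y',g(236,390,.1),g(284,390,.1),g(236,390,.109),g(284,390,.109));print('tab x',g(260,318,.109),g(260,462,.109),g(260,462,.075))
print('rail edge',g(150,333,.062),g(790,333,.062),g(148,406,.062), 'ends',g(165,210,.006),g(790,208,.006))
```

```text
collar [0.5398 0.3355 0.066 ] [0.5399 0.31   0.066 ] [0.5264 0.3228 0.066 ]
tab y [0.5438 0.3284 0.1   ] [0.5438 0.3176 0.1   ] [0.546  0.3279 0.109 ] [0.546  0.3175 0.109 ]
tab x [0.5619 0.3226 0.109 ] [0.5297 0.3228 0.109 ] [0.5193 0.3238 0.075 ]
rail edge [0.5492 0.3518 0.062 ] [0.5496 0.1902 0.062 ] [0.5302 0.3528 0.062 ] ends [0.5743 0.353  0.006 ] [0.5754 0.172  0.006 ]
```

Call:
step_arm --pt "0 -0.033 0.1 0 0 0 -1" --pt "0 -0.033 0.22 0 0 0 -1" --pt "0 -0.033 0.33 0 0 0 -1" --pt "0 -0.033 0.4 0 0 0 -1" --pt "0 -0.033 0.4 0 0 0 -1" --pt "0 -0.033 0.4 0 0 0 -1"

```text
time_s: 3.25
position: [0.5458, 0.3208, 0.1267]
tcp_rot: [[1.0, -0.002, -0.003], [-0.002, -1.0, -0.002], [-0.003, 0.002, -1.0]]
force: [1.0, -1.2, 0.6]
opening: 0.999
grasp_force: 0.0
```

Run:
```python
from h import *
s=read_state();print(s['position'],s['qvel'].round(1) if hasattr(s['qvel'],'round') else s['qvel'])
```

```text
[0.54577778 0.32082723 0.12665709] [ 0.8 -2.6 -2.9  0.1 -0.3  0.1]
```

Call:
step_arm --pt "0 -0.006 0.05 0 0 0 -1" --pt "0 -0.006 0.093 0 0 0 -1" --pt "0 -0.006 0.093 0 0 0 -1" --pt "0 -0.006 0.093 0 0 0 0" --pt "0 -0.006 0.093 0 0 0 0.5" --pt "0 -0.006 0.093 0 0 0 1" --pt "0 -0.006 0.093 0 0 0 1" --pt "0 -0.006 0.093 0 0 0 1"

```text
time_s: 3.92
position: [0.5461, 0.3256, 0.1003]
tcp_rot: [[1.0, 0.001, 0.001], [0.001, -1.0, 0.0], [0.001, -0.0, -1.0]]
force: [-0.3, -0.4, -0.7]
opening: 0.71
grasp_force: 0.0
```

Call:
step_arm --pt "0 0 0 0 0 0 1" --pt "0 0 0 0 0 0 1" --pt "0 0 0 0 0 0 1" --pt "0 0 0 0 0 0 1"

```text
time_s: 4.25
position: [0.5457, 0.3255, 0.0996]
tcp_rot: [[1.0, 0.001, -0.0], [0.001, -1.0, -0.0], [-0.0, 0.0, -1.0]]
force: [-1.2, 0.7, 0.5]
opening: 0.404
grasp_force: 0.0
```

Call:
step_arm --pt "0 0.005 0 0 0 0 1" --pt "0 0.005 0 0 0 0 1" --pt "0 0.005 0 0 0 0 1" --pt "0 0.005 0 0 0 0 1" --pt "0 0.005 0 0 0 0 1" --pt "0 0.005 0 0 0 0 1" --pt "0 0.005 0 0 0 0 1"

```text
time_s: 4.83
position: [0.5458, 0.3238, 0.0996]
tcp_rot: [[1.0, 0.001, -0.0], [0.001, -1.0, -0.0], [-0.0, 0.0, -1.0]]
force: [-0.1, -0.6, 0.2]
opening: 0.119
grasp_force: 30.0
```

Call:
step_arm --pt "0 0 -0.05 0 0 0 1" --pt "0 0 -0.13 0 0 0 1" --pt "0 0 -0.23 0 0 0 1" --pt "0 0 -0.33 0 0 0 1" --pt "0 0 -0.43 0 0 0 1" --pt "0 0 -0.43 0 0 0 1" --pt "0 0 -0.43 0 0 0 1"

```text
time_s: 5.42
position: [0.5468, 0.3244, 0.2308]
tcp_rot: [[1.0, 0.001, 0.004], [0.001, -1.0, 0.002], [0.004, -0.002, -1.0]]
force: [-0.2, 0.1, -1.4]
opening: 0.113
grasp_force: 30.0
```

Run:
```python
from h import *
import pickle
s=read_state();c=capture('wrist');pickle.dump((s,c),open('d3.pkl','wb'));print(s['position'],s['opening'],s['grasp_force'],s['tcp_rot'].round(3))
im=c['image'];t=capture('top')['image'];sc=capture('scene')['image']
save('w3',np.hstack([cv2.resize(im[150:400,160:500],(400,300)),cv2.resize(sc[150:300,360:560],(400,300),interpolation=cv2.INTER_CUBIC)]))
```

```text
[0.5467955  0.32443736 0.23084054] 0.1127860042178829 29.999722726643085 [[ 1.     0.001  0.004]
 [ 0.001 -1.     0.002]
 [ 0.004 -0.002 -1.   ]]
```

View pics/w3.png

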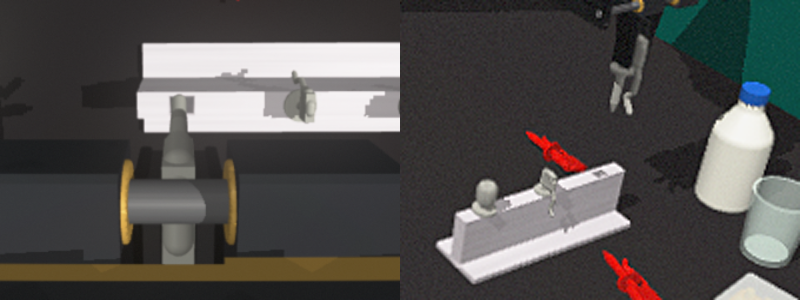

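Pick-up confirmed: the slot is empty, the other pieces are undisturbed, and the cotter hangs upright with its bow on +x. Carrying it to the pin.

Call:
step_arm --pt "-0.13 0.795 0 0 0 0 1" --pt "-0.13 0.795 0 0 0 0 1" --pt "-0.13 0.795 0 0 0 0 1" --pt "-0.13 0.795 0 0 0 0 1" --pt "-0.13 0.795 0 0 0 0 1" --pt "-0.13 0.795 0 0 0 0 1" --pt "-0.13 0.795 0 0 0 0 1"

```text
time_s: 6.15
position: [0.5049, 0.0803, 0.2269]
tcp_rot: [[1.0, -0.004, -0.006], [-0.004, -1.0, -0.002], [-0.006, 0.002, -1.0]]
force: [0.0, 0.3, -1.0]
opening: 0.114
grasp_force: 30.0
```

Call:
step_arm --pt "-0.13 0.795 0 0 0 0.147 1" --pt "-0.13 0.795 0 0 0 0.147 1" --pt "-0.13 0.795 0 0 0 0.147 1" --pt "-0.13 0.795 0 0 0 0.147 1" --pt "-0.13 0.795 0 0 0 0.147 1" --pt "-0.13 0.795 0 0 0 0.147 1" --pt "-0.13 0.795 0 0 0 0.147 1" --pt "-0.13 0.795 0 0 0 0.147 1"

```text
time_s: 6.82
position: [0.4678, -0.1543, 0.2274]
tcp_rot: [[0.993, -0.118, -0.002], [-0.118, -0.993, 0.002], [-0.002, -0.002, -1.0]]
force: [0.3, 0.6, -1.2]
opening: 0.11
grasp_force: 30.0
```

Call:
step_arm --pt "0 0 0 0 0 0 1" --pt "0 0 0 0 0 0 1" --pt "0 0 0 0 0 0 1"

```text
time_s: 7.07
position: [0.4683, -0.1515, 0.2282]
tcp_rot: [[0.994, -0.112, -0.001], [-0.112, -0.994, 0.001], [-0.001, -0.001, -1.0]]
force: [0.3, -0.4, -1.0]
opening: 0.112
grasp_force: 30.0
```

Run:
```python
from h import *
import pickle
s=read_state();c=capture('wrist');t=capture('top');sc=capture('scene');pickle.dump((s,c,t,sc),open('d4.pkl','wb'));print(s['position'],s['tcp_rot'].round(4))
R=lambda im,a:cv2.resize(im[a[0]:a[1],a[2]:a[3]],(400,300),interpolation=cv2.INTER_CUBIC)
print(proj(t,[.463,-.152,.09]),proj(sc,[.463,-.152,.09]))
save('w4',np.hstack([R(c['image'],(160,310,200,400)),R(sc['image'],(195,300,170,310))]))
```

```text
[ 0.46825778 -0.15145997  0.22821778] [[ 9.937e-01 -1.117e-01 -1.100e-03]
 [-1.117e-01 -9.937e-01  1.000e-03]
 [-1.200e-03 -8.000e-04 -1.000e+00]]
[420.74173967 212.54325298] [245.46966603 264.15407784]
```

View pics/w4.png

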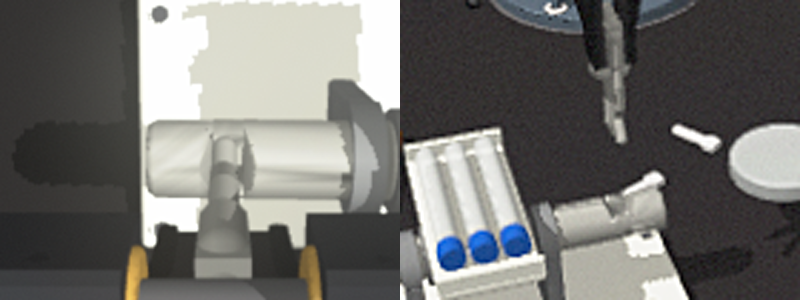

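Yaw and y line up: the bow is in the hole's column at about 314 px. The remaining correction is under 1 mm, so I'll descend in stages.

Call:
step_arm --pt "0.002 0.003 0.05 0 0 0 1" --pt "0.002 0.003 0.1 0 0 0 1" --pt "0.002 0.003 0.13 0 0 0 1" --pt "0.002 0.003 0.13 0 0 0 1" --pt "0.002 0.003 0.13 0 0 0 1"

```text
time_s: 7.63
position: [0.4687, -0.1537, 0.1894]
tcp_rot: [[0.994, -0.113, -0.001], [-0.113, -0.994, 0.001], [-0.001, -0.001, -1.0]]
force: [-0.5, 0.1, -1.0]
opening: 0.112
grasp_force: 30.0
```

Run:
```python
from h import *
s=read_state();c=capture('wrist');t=capture('top');sc=capture('scene');print(s['position'],s['tcp_rot'].round(4))
R=lambda im,a:cv2.resize(im[a[0]:a[1],a[2]:a[3]],(400,300),interpolation=cv2.INTER_CUBIC)
save('w5',np.hstack([R(c['image'],(160,310,200,400)),R(sc['image'],(210,285,200,300))]))
```

```text
[ 0.46874551 -0.15373533  0.18938932] [[ 9.935e-01 -1.135e-01 -1.000e-03]
 [-1.135e-01 -9.935e-01  6.000e-04]
 [-1.100e-03 -5.000e-04 -1.000e+00]]
```

View pics/w5.png

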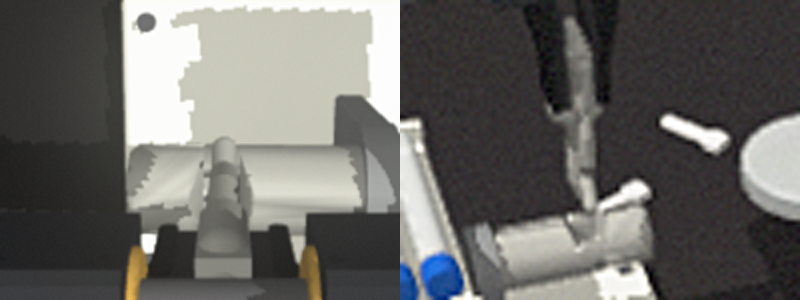

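The tip is directly over the funnel. Inserting slowly while watching the force.

Call:
step_arm --pt "0 -0.001 0.02 0 0 0 1" --pt "0 -0.001 0.04 0 0 0 1" --pt "0 -0.001 0.06 0 0 0 1" --pt "0 -0.001 0.08 0 0 0 1" --pt "0 -0.001 0.08 0 0 0 1"

```text
time_s: 8.2
position: [0.468, -0.1534, 0.1642]
tcp_rot: [[0.993, -0.114, -0.003], [-0.114, -0.993, 0.002], [-0.003, -0.001, -1.0]]
force: [0.4, 0.1, -1.4]
opening: 0.11
grasp_force: 30.0
```

Call:
step_arm --pt "0 0 0.015 0 0 0 1" --pt "0 0 0.03 0 0 0 1" --pt "0 0 0.045 0 0 0 1" --pt "0 0 0.05 0 0 0 1" --pt "0 0 0.05 0 0 0 1"

```text
time_s: 8.62
position: [0.4687, -0.1538, 0.1501]
tcp_rot: [[0.993, -0.114, -0.001], [-0.114, -0.993, 0.0], [-0.001, -0.0, -1.0]]
force: [-0.4, 1.3, -0.1]
opening: 0.11
grasp_force: 30.0
```

Call:
step_arm --pt "0 0 0.015 0 0 0 1" --pt "0 0 0.03 0 0 0 1" --pt "0 0 0.04 0 0 0 1" --pt "0 0 0.04 0 0 0 1"

```text
time_s: 8.95
position: [0.4695, -0.1541, 0.1381]
tcp_rot: [[0.993, -0.114, 0.001], [-0.114, -0.993, -0.0], [0.001, 0.0, -1.0]]
force: [2.9, -0.8, -3.4]
opening: 0.112
grasp_force: 30.0
```

Call:
step_arm --pt "0 0 0.015 0 0 0 1" --pt "0 0 0.03 0 0 0 1" --pt "0 0 0.03 0 0 0 1" --pt "0 0 0.03 0 0 0 1"

```text
time_s: 9.28
position: [0.4686, -0.1537, 0.1289]
tcp_rot: [[0.993, -0.114, -0.001], [-0.114, -0.993, 0.001], [-0.001, -0.0, -1.0]]
force: [1.7, 0.6, -4.8]
opening: 0.114
grasp_force: 30.0
```

Call:
step_arm --pt "0 0 0.005 0 0 0 1" --pt "0 0 0.01 0 0 0 1" --pt "0 0 0.01 0 0 0 1"

```text
time_s: 9.53
position: [0.4692, -0.154, 0.1272]
tcp_rot: [[0.993, -0.114, 0.001], [-0.114, -0.993, -0.0], [0.001, 0.0, -1.0]]
force: [1.6, 1.2, 2.3]
opening: 0.112
grasp_force: 30.0
```

Call:
step_arm --pt "0 0 0.005 0 0 0 1" --pt "0 0 0.005 0 0 0 1"

```text
time_s: 9.7
position: [0.4693, -0.1541, 0.1269]
tcp_rot: [[0.994, -0.114, 0.001], [-0.114, -0.994, -0.001], [0.001, 0.001, -1.0]]
force: [-0.7, 0.2, 12.8]
opening: 0.113
grasp_force: 30.0
```

Seated: the force rose to 12.8 N at the home height. Opening partway, since the cheeks are close, then withdrawing.

Call:
step_arm --pt "0 0 -0.003 0 0 0 0.3" --pt "0 0 -0.003 0 0 0 0.3" --pt "0 0 -0.003 0 0 0 0.3" --pt "0 0 -0.003 0 0 0 0.3" --pt "0 0 -0.003 0 0 0 0.3" --pt "0 0 -0.003 0 0 0 0.3" --pt "0 0 -0.003 0 0 0 0.3"

```text
time_s: 10.28
position: [0.4687, -0.1538, 0.1258]
tcp_rot: [[0.993, -0.114, -0.001], [-0.114, -0.993, 0.0], [-0.001, -0.0, -1.0]]
force: [-0.2, 0.7, 0.3]
opening: 0.348
grasp_force: 0.0
```

Call:
step_arm --pt "0 0 -0.05 0 0 0 0.3" --pt "0 0 -0.15 0 0 0 0.3" --pt "0 0 -0.25 0 0 0 0.3" --pt "0 0 -0.35 0 0 0 0.3" --pt "0 0 -0.45 0 0 0 0.3" --pt "0 0 -0.45 0 0 0 0.3" --pt "0 0 -0.45 0 0 0 0.3"

```text
time_s: 10.87
position: [0.4697, -0.1543, 0.2627]
tcp_rot: [[0.993, -0.114, 0.004], [-0.114, -0.993, -0.002], [0.004, 0.002, -1.0]]
force: [0.1, 0.8, -0.0]
opening: 0.353
grasp_force: 0.0
```

Run:
```python
from h import *
s=read_state();c=capture('wrist');t=capture('top');sc=capture('scene');print(s['position'])
R=lambda im,a:cv2.resize(im[a[0]:a[1],a[2]:a[3]],(400,300),interpolation=cv2.INTER_CUBIC)
save('w6',np.hstack([R(c['image'],(160,310,200,400)),R(sc['image'],(215,305,190,310))]))
```

```text
[ 0.4697311  -0.15431407  0.26267965]
```

View pics/w6.png

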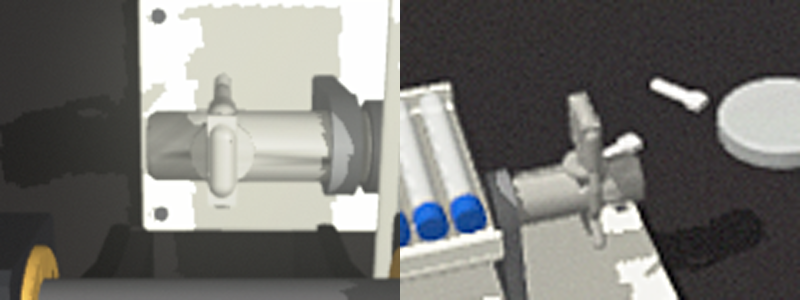

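The cotter stands upright in the pin, with its collar on the pin, the bow over the side, and the gripper clear.

```bash
python3 -c "
from rig import *
print(hand_in())"
```

```text
the job is handed in; nothing more can be done
None
```

The large spring cotter is seated upright in the white rocker's pivot pin, with its bow over the pin's side and its collar down on it. The gripper is clear, and I handed the job in at about 11 s of the 35 s limit; no verdict came back.

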